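# Raise the jolley arm off the moulded bowl

### The arm

A 6-joint arm with a two-finger parallel gripper is mounted at the origin on the work surface. World frame = base frame: x ahead of the robot, y to its left, z up, the work surface at z = 0. Lengths are in m, angles in rad, forces in N, time in s.
With the tool pointing down it reaches from about 0.375 to 0.975 m from the base axis. Payload 3.8 kg.
Tool frame: the origin (TCP) lies on the centre line of the jaws, within the pads' length; the fingertips stand 25 mm ahead of it and the grasp point (between the pads) lies 6 mm ahead of it (nose_length is the distance from the TCP to the fingertips, in m); z points along the fingers, y is the direction in which the jaws open and shut (so a half turn about z gives the same grasp; the last joint's range is limited). The gripper opens to 85 mm and grips with 20 to 120 N. Pads are 22 mm wide; open, the fingers measure 114 mm over their backs; the gripper's body (76 mm by 85 mm) begins 54 mm behind the grasp point. The pads swing forward as they close: fully open they stand 13 mm farther back than shut.
Start: joints at [-1.307, 0.264, 1.604, -0, 1.274, -0.037], TCP at [0.2, -0.645, 0.256] pointing down, gripper open.
Joint ranges: [-2.63, 2.63], [-0.94, 2.18], [0.31, 2.57], [-1.31, 4.45], [0, 2.66], [-2.55, 2.55]. Speed limits (rad/s): [2.57, 2.57, 3.14, 3.14, 3.14, 3.14].

### API

Orientations are given as a unit quaternion [x, y, z, w].
In Python, from cell import get_state, get_image, sign_off, trace, nose_length gives the robot as it stands.
- The arm moves only by the tool arm_command, never from a script. Its argument "steps" is a list that holds one entry, the list of rows, each a list of 7 numbers: the shift along the world's x, y, z in mm, then the turn, a rotation vector about the world's x, y, z in degrees, then the opening, from 0 (shut) to 1 (fully open). A call has 1 to 12 rows; each row is the pose to reach, as a shift and turn from the pose commanded when the call began; what a row does not reach only later rows make up. A row lasts 1/12 s, in which the tool goes at most 41.7 mm and 7.16 degrees, less where a joint would pass 70% of its speed; a pose out of reach is approached as far as the arm can. A call with a gripper value outside its range is refused whole. The fingers move at their own pace and stop on an object; "newtons" is the grip in N (left out, the last holds). Time passes only in rows, so rows that repeat a pose let the fingers close. It gives the time, the measured TCP pose, the force and the opening at its end, in the units of the state.
- get_state(): the state, without advancing time (a new reading comes with each control period).
- get_image(name): name is "scene" or "top" or "wrist"; returns a dict with "frame" (480x640x3 uint8, red, green, blue), "K" (3x3 intrinsics, pixels), "world_to_cam" (4x4, takes a point from world to camera coordinates); the wrist camera has in their place "hand_eye" (4x4, takes a point from camera to tool coordinates, whose origin is the TCP and whose axes are the flange's). Camera axes: x right, y up, looking along -z (the intrinsics and any distortion apply to the point x, -y, -z); pixel columns grow to the right and rows downward; lengths in m; the calibration is good to about 2 mm. The wrist camera is an equidistant fisheye: a pixel r from the principal point sees the ray r / f radians off the axis. A picture is of the moment at which its call begins: read the wrist's pose just before it. There is no depth.
- sign_off(): hands the job in, once; it reports no verdict.
Trained networks look in a picture, given as the dict that the camera call returned (one of the last four; its "shot" number tells which), for a name from the list of things; names that differ only in an ending like _2 or _b are one class to them, and where a whole thing is asked for, a point or a joint stands for the part that bears it (a point fixed in the world has none). Each returns a list of dicts, best first, with "score" (0 to 1); they miss things now and then, are a little off and sometimes report something else, mostly with a low value. They report only what shows in the picture. A call takes as long as a camera call.
- trace(picture, thing): "region" (480x640 bool, what is visible of it) and "centre" ([column, row] in pixels, amid what is visible of it).
The state is a dict: "time_s": time; "joint_pos": joint angles; "joint_velocities": joint speeds; "joint_torque": joint torques, N m; "tcp_pos": TCP position; "eef_rot": TCP orientation; "force": force on the tool from outside, world axes, zero at the start; "moment": the same for the moment, N m; "opening": finger opening in m.
Only numpy, scipy, OpenCV 4.12 (cv2) and the standard library are available. Lean on these libraries where they do the work, as an engineer would, in place of code of your own. Each camera call takes 0.05 s, during which the arm holds its last target. There are 200 camera calls.

### The job

The bowl in the mould is formed: push the counterweighted arm of the bench jolley up from underneath its T-handle with the fingertips, past its balance point, so that it swings back onto its stop and stays raised by itself. Push gently and steadily: do not grip the handle, do not throw the arm up, and leave the mould with its soft bowl and everything else on the table as they are.

Things in the scene. Friction and masses are not known exactly. Their poses are not given: they have to be found in the camera images.
- jolley_arm (a joint): Arm's hinge, rad. 0 = lowered, level, on its depth stop, brass profile hanging in the bowl; grows as the T-handle end rises; 1.6 = raised, just past upright, on its back stop. Below the balance point, about 0.68, the arm falls back down; beyond it the counterweight carries it on to the back stop. The pivot is damped: it swings over slowly, in about 3 s.
- t_handle (a point): Centre of the T-handle, a level wooden cross-bar at the steel arm's front end, 22 mm in diameter, 160 mm long (mid 34 mm: steel socket, 29 mm in diameter), 300 mm from the pivot and parallel to it, 145 mm above the table when lowered. Clear below it and 50 mm beyond it. Axes when lowered: x level to the pivot, y along the bar, z up; they turn with the arm. 2 to 5 N push it up.
- jolley: The machine, fixed: dark teal base plate 390 x 200 x 12 mm, cup head, column. Origin on the table under the head's axis; x level towards the pivot (away from the T-handle), y along the pivot, z up. Pivot at x = 150, z = 145 mm; column 60 mm deep, 78 wide; base from x = -125 to 265. The arm's bar is 20 mm wide, 22 deep; counterweight, 60 mm in diameter, 75 mm behind and 85 above the pivot.
- mould: round white plaster mould, 150 mm in diameter and 52 mm high, with a soft brown clay bowl inside; it sits loose in the aluminium cup of the jolley's head. Origin at the centre of its underside (62 mm above the table), z up. Not to be touched.
- spray_bottle: clear spray bottle with a white trigger head, 72 mm in diameter, 192 mm high, standing beside the machine; origin at the centre of its foot. Leave alone.
- slip_jar: brown jar with a yellow lid, 80 mm in diameter, 94 mm high, standing on the table; origin at the centre of its foot. Leave alone.
- brush: brush, 190 mm long, lying on the table; origin at the middle of its underside. Leave alone.
- wood_rib: flat wooden potter's rib, 130 x 45 x 7 mm, lying on the table; origin on its underside. Leave alone.
- clay_bird: small dark clay bird, 90 mm high, on the plywood work board; origin at the centre of its foot. Leave alone.
- clay_chick: smaller dark clay bird, 68 mm high, on the plywood work board; origin at the centre of its foot. Leave alone.

How it is judged:
On the way:
1. the arm is pushed up past its balance point (value of joint jolley_arm above 0.75 rad), for 0.1 s.
At the end, for the whole second after the job is handed in: The arm stands raised on its back stop (joint above 1.5 rad of 1.6) and at rest, the mould is upright and within 8 mm of where it was, and the other things on the table are within 20 mm of where they were (value of joint jolley_arm above 1.5 rad and velocity of joint jolley_arm between -0.05 and 0.05 rad/s and distance of mould from where it was at the start of the episode below 0.008 m and angle between mould's own z axis and vertical below 0.06 rad and linear speed of mould below 0.01 m/s and distance of each of spray_bottle, slip_jar, brush, wood_rib, clay_bird, clay_chick from where it was at the start of the episode below 0.02 m); the robot touches nothing.
It fails at once if the arm is gripped or forced: the fingers press on it with more than 35 N (contact force between the fingers and jolley_arm above 35 N).
It fails at once if the arm is thrown up or dropped: it swings faster than 1.8 rad/s (velocity of joint jolley_arm above 1.8 rad/s or velocity of joint jolley_arm below -1.8 rad/s).
It fails at once if the mould with the soft bowl is touched by the robot, lifted, shifted or tipped (contact force between any of the fingers, the arm and mould above 0.5 N or distance of mould from where it was at the start of the episode above 0.01 m or angle between mould's own z axis and vertical above 0.1 rad).
It fails at once if something else on the table is shifted or knocked over (distance of any of spray_bottle, slip_jar, brush, wood_rib, clay_bird, clay_chick from where it was at the start of the episode above 0.02 m or angle between spray_bottle's own z axis and vertical above 0.3 rad).
It also fails if it takes over 45 s, if anything falls off the work surface, if the arm or the gripper's body presses on something with over 40 N, if the wrist force passes 120 N, or if a joint passes its speed limit or range.

## Working session

There is one attempt and no reset: what is moved stays moved. The work goes in short steps, Python scripts to look and compute and a tool call to move; the robot and the scene stay as the last step left them, time stands still between calls to the robot, and variables do not carry over. Pictures are saved under pics/ and viewed, about 8 in all and at most 12, crops included, and the job is handed in when it is done.

Besides the shell and the picture viewer there is one more tool, called after ">>>" as name([rows], argument=value, ...), one row to a line, values as JSON. arm_command: Moves the arm, as the interface text tells. Its arguments: {"type":"object","properties":{"steps":{"type":"array","items":{"type":"array","items":{"type":"array","items":{"type":"number"}}}},"newtons":{"type":"number"}},"required":["steps"]}

```bash
mkdir -p pics; python3 - <<'E'
from cell import *
import cv2,numpy as np
s=get_state();print(s['tcp_pos'],s['eef_rot'],s['opening'],nose_length)
for n in ['scene','top']:
    p=get_image(n);cv2.imwrite(f'pics/{n}0.png',p['frame'][:,:,::-1])
    print(n,p['K'].tolist(),np.round(p['world_to_cam'],4).tolist())
    for t in ['t_handle','jolley_arm','jolley','mould','spray_bottle','slip_jar']:
        for d in trace(p,t)[:2]: 
            r=d['region'];ys,xs=np.nonzero(r);print(n,t,round(d['score'],2),np.round(d['centre']),xs.min(),xs.max(),ys.min(),ys.max())
E
```

```text
[ 0.19982104 -0.64402484  0.25496995] [ 9.88709453e-01  1.49841117e-01 -1.23802702e-04 -1.11402316e-03] 0.0853492736954133 0.025
scene [[565.0776081424497, 0.0, 328.37042524232163], [0.0, 565.0776081424497, 240.48002562854452], [0.0, 0.0, 1.0]] [[0.8677, 0.4969, 0.0121, -0.5252], [-0.2765, 0.4625, 0.8424, 0.0304], [0.413, -0.7343, 0.5387, -1.6313], [0.0, 0.0, 0.0, 1.0]]
scene t_handle 0.94 [338. 227.] 255 429 171 260
scene t_handle 0.45 [294. 222.] 277 305 215 231
scene jolley_arm 0.64 [241. 390.] 218 262 359 424
scene jolley 0.97 [369. 260.] 257 437 171 308
scene mould 0.69 [316. 250.] 297 357 232 270
scene mould 0.57 [237. 391.] 218 262 359 424
scene spray_bottle 0.91 [328. 290.] 314 347 241 328
scene slip_jar 0.94 [241. 392.] 218 262 359 424
scene slip_jar 0.41 [368. 255.] 256 436 171 309
top [[544.0895920963662, 0.0, 317.2282920155367], [0.0, 544.0895920963662, 243.08544306357825], [0.0, 0.0, 1.0]] [[-0.0151, -0.9999, -0.0009, 0.0597], [0.9978, -0.0151, 0.0645, -0.5564], [-0.0645, 0.0, 0.9979, -1.437], [0.0, 0.0, 0.0, 1.0]]
top t_handle 0.58 [296. 228.] 221 382 156 305
top jolley_arm 0.59 [300. 223.] 223 381 157 304
top mould 0.71 [313. 245.] 282 341 210 268
top spray_bottle 0.92 [361. 204.] 349 377 189 221
top spray_bottle 0.5 [297. 226.] 222 380 157 303
top slip_jar 0.77 [486. 211.] 462 502 195 227
top slip_jar 0.27 [312. 246.] 282 341 210 268
```

View pics/scene0.png

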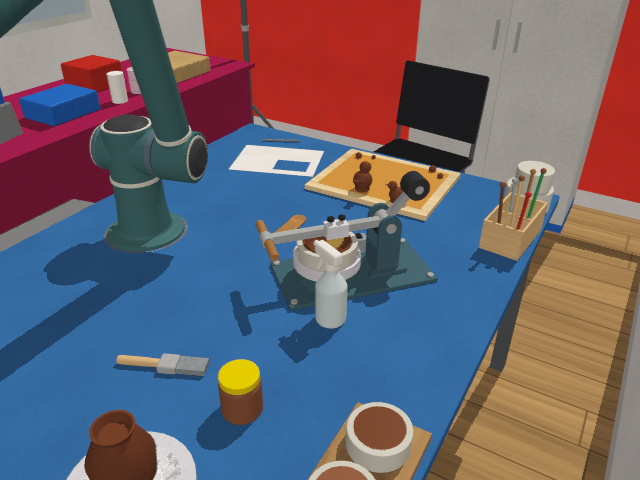

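View pics/top0.png

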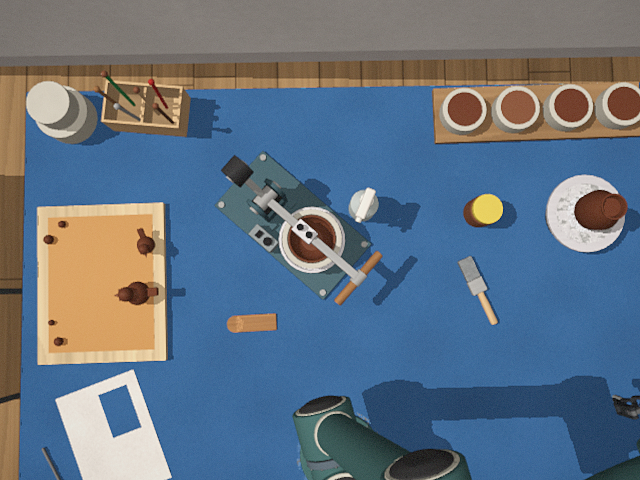

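The scene view shows the lowered arm, with its T-handle ends at about (262,222) and (276,258). The top view shows the bar from (338,302) to (379,255) with its centre at about (359,279), and the pivot near (266,200). The spray bottle stands beside the right end of the bar, at (363,205).

```bash
cat > h.py <<'E'
from cell import *
import numpy as np,cv2
from scipy.spatial.transform import Rotation as R
def ray(p,uv):
    K=p['K'];M=np.array(p['world_to_cam']);d=np.array([(uv[0]-K[0,2])/K[0,0],-(uv[1]-K[1,2])/K[1,1],-1.])
    return -M[:3,:3].T@M[:3,3],M[:3,:3].T@d
def atz(p,uv,z):
    o,d=ray(p,uv);return o+d*(z-o[2])/d[2]
def proj(p,X):
    M=np.array(p['world_to_cam']);c=M[:3,:3]@X+M[:3,3];K=p['K'];return np.array([K[0,2]+K[0,0]*c[0]/-c[2],K[1,2]+K[1,1]*-c[1]/-c[2]])
E
python3 - <<'E'
from h import *
p=get_image('top');q=get_image('scene')
scr={k:atz(p,uv,.012) for k,uv in dict(a=(263,157),b=(221,204),c=(323,294),d=(365,243)).items()}
print({k:v.round(3) for k,v in scr.items()})
e1,e2=atz(p,(338,302),.148),atz(p,(379,255),.148);print('bar ends',e1.round(3),e2.round(3),'len',np.linalg.norm(e1-e2))
c=(e1+e2)/2;print('c',c.round(3))
ax=(scr['a']+scr['b']-scr['c']-scr['d'])[:2];ax/=np.linalg.norm(ax);print('axis',ax,np.degrees(np.arctan2(ax[1],ax[0])))
m=sum(scr.values())/4;print('plate centre',m, 'handle pred',m[:2]-ax*(.070+.150))
for n,e in (('e1',e1),('e2',e2)):print(n,'scene px',proj(q,e))
for t in ['spray_bottle','brush','wood_rib','slip_jar']:
    d=trace(p,t)
    if d:print(t,atz(p,d[0]['centre'],.1 if t[0]=='s' else 0).round(3))
f=p['frame'][200:340,280:460,::-1];cv2.imwrite('pics/crop.png',cv2.resize(f,None,fx=4,fy=4,interpolation=2))
E
```

```text
{'a': array([0.794, 0.195, 0.012]), 'b': array([0.667, 0.309, 0.012]), 'c': array([0.421, 0.038, 0.012]), 'd': array([ 0.556, -0.077,  0.012])}
bar ends [0.405 0.003 0.148] [ 0.518 -0.098  0.148] len 0.1513859533148699
c [ 0.461 -0.048  0.148]
axis [0.66521029 0.74665606] 48.30153944825073
plate centre [0.60952029 0.11628831 0.012     ] handle pred [ 0.46317402 -0.04797602]
e1 scene px [259.05498075 222.33835666]
e2 scene px [273.34103007 255.4471024 ]
spray_bottle [ 0.645 -0.064  0.1  ]
brush [ 0.45  -0.375  0.   ]
wood_rib [0.345 0.219 0.   ]
slip_jar [ 0.629 -0.379  0.1  ]
```

View pics/crop.png

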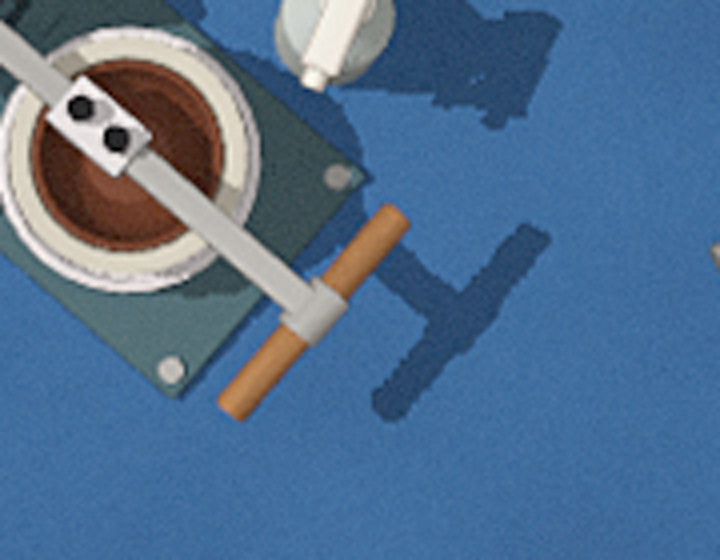

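```bash
python3 - <<'E'
from h import *
for h,p in((60,35),(60,45),(50,35)):
    a=np.radians(h-90)
    r=R.from_rotvec(np.radians(90-p)*np.array([np.cos(a),np.sin(a),0]))*R.from_euler('z',h-17.2,degrees=True)
    print(h,p,r.as_rotvec(degrees=True).round(1),np.degrees(r.magnitude()))
E
```

```text
60 35 [ 35.1 -43.9  39.4] 68.64913353230445
60 45 [ 28.7 -36.   40.5] 61.32563478356033
50 35 [ 30.8 -46.4  30.2] 63.37583801463603
```

>>> arm_command([
  [[18, 36, 0, 2.9, -3.7, 3.3, 0], [36, 72, 0, 5.8, -7.3, 6.6, 0], [54, 108, 0, 8.8, -11, 9.8, 0], [72, 144, 0, 11.7, -14.6, 13.1, 0], [90, 180, 0, 14.6, -18.3, 16.4, 0], [108, 216, 0, 17.5, -22, 19.7, 0], [126, 252, 0, 20.5, -25.6, 23, 0], [144, 288, 0, 23.4, -29.3, 26.3, 0], [162, 324, 0, 26.3, -32.9, 29.5, 0], [180, 360, 0, 29.2, -36.6, 32.8, 0], [195, 390, 0, 32.2, -40.2, 36.1, 0], [205, 410, 0, 35.1, -43.9, 39.4, 0]],
])

```text
time_s: 2.0
tcp_pos: [0.4055, -0.2322, 0.2569]
eef_rot: [0.766, 0.445, 0.401, -0.232]
force: [0.1, -0.4, 0.0]
opening: 0.0001
```

```bash
cat > st.py <<'E'
from h import *
s=get_state();r=R.from_quat(s['eef_rot']);print(s['time_s'],'tcp',np.round(s['tcp_pos'],4),'x',r.apply([1,0,0]).round(3),'z',r.apply([0,0,1]).round(3),'F',np.round(s['force'],1),'op',s['opening'],'j',np.round(s['joint_pos'],2))
E
python3 st.py
```

```text
2.0 tcp [ 0.4055 -0.2322  0.2569] x [0.282 0.496 0.821] z [ 0.408  0.712 -0.571] F [ 0.1 -0.4  0. ] op 0.00011320819696321617 j [-1.08  0.13  2.03  0.77  1.61 -0.8 ]
```

>>> arm_command([
  [[8, 15, -20, 0, 0, 0, 0], [18, 35, -42, 0, 0, 0, 0], [28, 55, -65, 0, 0, 0, 0], [36, 71, -83, 0, 0, 0, 0], [36, 71, -83, 0, 0, 0, 0]],
])

```text
time_s: 2.42
tcp_pos: [0.4395, -0.1593, 0.1699]
eef_rot: [0.768, 0.443, 0.399, -0.235]
force: [-0.8, 0.2, -0.1]
opening: -0.0002
```

```bash
python3 st.py; python3 - <<'E'
from h import *
p=get_image('scene');w=get_image('wrist')
f=cv2.resize(p['frame'][120:320,180:440],None,fx=2,fy=2,interpolation=2)
g=cv2.resize(w['frame'],(533,400))
cv2.imwrite('pics/a1.png',f[:,:,::-1]);cv2.imwrite('pics/w1.png',w['frame'][:,:,::-1])
E
```

```text
2.4167 tcp [ 0.4395 -0.1593  0.1699] x [0.289 0.494 0.82 ] z [ 0.404  0.714 -0.572] F [-0.8  0.2 -0.1] op -0.00018663407080851056 j [-0.95  0.19  2.16  0.85  1.41 -0.85]
```

View pics/a1.png

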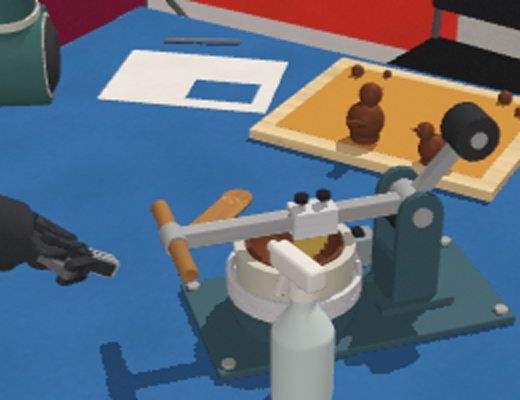

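View pics/w1.png

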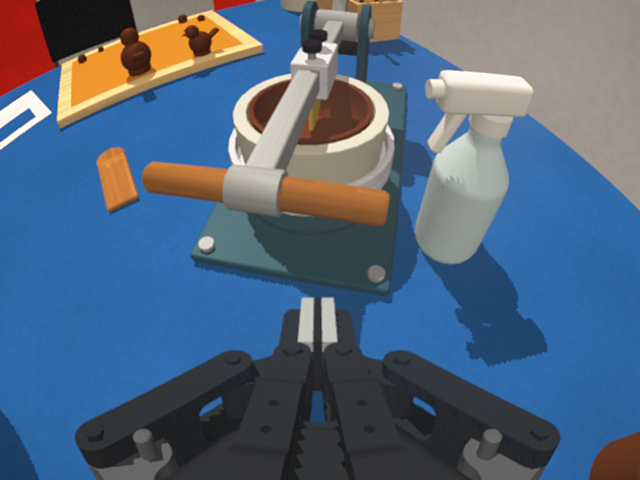

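The scene crop shows the shut fingertips at about (115,265), in front of and below the T-handle, whose bar runs from (158,205) to (190,275). In the wrist view the bar runs from (147,178) to (388,207), and the fingertips at (318,300) are aimed under its right half.

```bash
python3 - <<'E'
from h import *
s=get_state();w=get_image('wrist');H=np.array(w['hand_eye']);K=w['K']
r=R.from_quat(s['eef_rot']);t=np.array(s['tcp_pos'])
def ray(u,v):
    x,y=u-K[0,2],v-K[1,2];th=np.hypot(x,y)/K[0,0];a=np.arctan2(y,x)
    d=np.array([np.sin(th)*np.cos(a),-np.sin(th)*np.sin(a),-np.cos(th)])
    return t+r.apply(H[:3,3]),r.apply(H[:3,:3]@d)
for uv in((147,178),(388,207),(253,190)):
    o,d=ray(*uv);print(uv,(o+d*(.145-o[2])/d[2]).round(4))
E
```

```text
(147, 178) [0.4024 0.0043 0.145 ]
(388, 207) [ 0.5254 -0.1005  0.145 ]
(253, 190) [ 0.4619 -0.0474  0.145 ]
```

>>> arm_command([
  [[4, 5, -12, 0, 0, 0, 0], [9, 14, -22, 0, 0, 0, 0], [15, 24, -30, 0, 0, 0, 0], [21, 34, -37, 0, 0, 0, 0], [28, 45, -44, 0, 0, 0, 0], [35, 56, -50, 0, 0, 0, 0], [40, 65, -54, 0, 0, 0, 0], [43, 70, -55, 0, 0, 0, 0], [43, 70, -55, 0, 0, 0, 0]],
])

```text
time_s: 3.32
tcp_pos: [0.4839, -0.0919, 0.1178]
eef_rot: [0.768, 0.444, 0.399, -0.232]
force: [-1.0, 0.0, -0.3]
opening: 0.0002
```

```bash
python3 st.py; python3 - <<'E'
from h import *
p=get_image('scene');w=get_image('wrist')
f=cv2.resize(p['frame'][160:310,200:400],(533,400),interpolation=2)
g=cv2.resize(w['frame'][140:380,180:480],(267,214))
c=np.zeros((400,800,3),np.uint8);c[:,:533]=f;c[:214,533:]=g
cv2.imwrite('pics/a2.png',c[:,:,::-1])
E
```

```text
3.3167 tcp [ 0.4839 -0.0919  0.1178] x [0.287 0.496 0.819] z [ 0.407  0.711 -0.573] F [-1.   0.  -0.3] op 0.00015546703541328768 j [-0.79  0.25  2.22  0.98  1.25 -0.89]
```

View pics/a2.png

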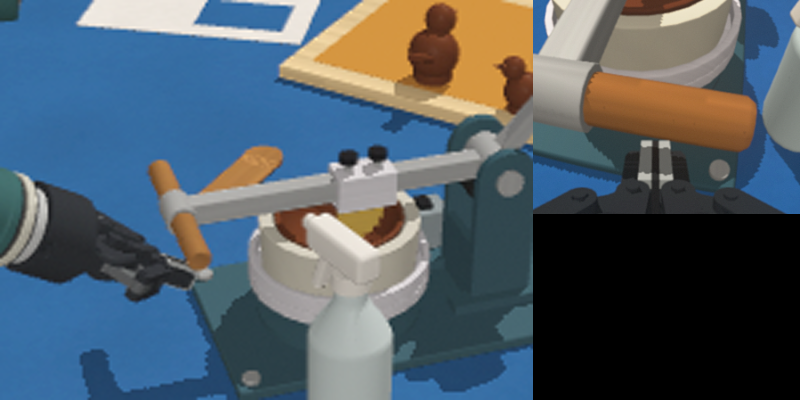

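The fingertips are now under the right half of the wooden bar, without touching it. In the composite they are at about (195,280), with the bar end above at (200,258). I'll start the gentle push along the arc.

>>> arm_command([
  [[2, 4, 3, 0, 0, 0, 0], [4, 7, 7, 0, 0, 0, 0], [4, 7, 12, 0, 0, 0, 0], [4, 7, 17, 0, 0, 0, 0], [4, 7, 26, 0, 0, 0, 0], [5, 8, 35, 0, 0, 0, 0], [5, 9, 44, 0, 0, 0, 0], [6, 10, 53, 0, 0, 0, 0], [7, 11, 62, 0, 0, 0, 0]],
])

```text
time_s: 4.17
tcp_pos: [0.4909, -0.0835, 0.1813]
eef_rot: [0.768, 0.444, 0.399, -0.23]
force: [-3.1, -4.6, -1.1]
opening: -0.0
```

```bash
python3 st.py; python3 - <<'E'
from h import *
p=get_image('scene');w=get_image('wrist')
f=cv2.resize(p['frame'][130:280,200:400],(533,400),interpolation=2)
g=cv2.resize(w['frame'][140:380,180:480],(267,214))
c=np.zeros((400,800,3),np.uint8);c[:,:533]=f;c[:214,533:]=g
cv2.imwrite('pics/a3.png',c[:,:,::-1])
E
```

```text
4.1667 tcp [ 0.4909 -0.0835  0.1813] x [0.287 0.498 0.818] z [ 0.409  0.708 -0.575] F [-3.1 -4.6 -1.1] op -2.1447984634178262e-05 j [-0.77  0.13  2.2   0.96  1.31 -0.76]
```

View pics/a3.png

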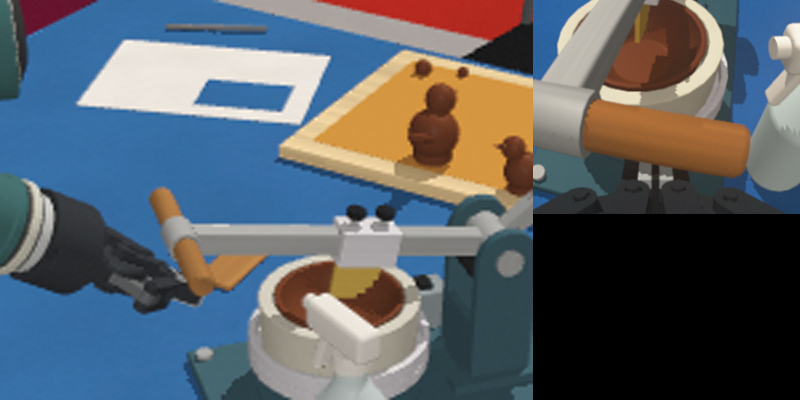

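The fingertips are under the bar and the arm has risen by about 0.18 rad at around 5 N. I'll keep going.

>>> arm_command([
  [[1, 2, 12, 0, 0, 0, 0], [3, 4, 23, 0, 0, 0, 0], [5, 6, 35, 0, 0, 0, 0], [8, 8, 46, 0, 0, 0, 0], [11, 12, 58, 0, 0, 0, 0], [14, 15, 69, 0, 0, 0, 0], [17, 19, 79, 0, 0, 0, 0], [21, 23, 90, 0, 0, 0, 0], [24, 27, 100, 0, 0, 0, 0], [28, 31, 111, 0, 0, 0, 0]],
])

```text
time_s: 5.1
tcp_pos: [0.5193, -0.051, 0.2923]
eef_rot: [0.768, 0.444, 0.4, -0.231]
force: [-0.7, 0.4, -1.5]
opening: 0.0002
```

```bash
python3 st.py; python3 - <<'E'
from h import *
p=get_image('scene');w=get_image('wrist')
f=cv2.resize(p['frame'][100:250,200:400],(533,400),interpolation=2)
g=cv2.resize(w['frame'][140:380,180:480],(267,214))
c=np.zeros((400,800,3),np.uint8);c[:,:533]=f;c[:214,533:]=g
cv2.imwrite('pics/a4.png',c[:,:,::-1])
E
```

```text
5.1 tcp [ 0.5193 -0.051   0.2923] x [0.287 0.497 0.819] z [ 0.409  0.71  -0.573] F [-0.7  0.4 -1.5] op 0.00015314620110811811 j [-0.68 -0.02  2.12  0.97  1.39 -0.52]
```

View pics/a4.png

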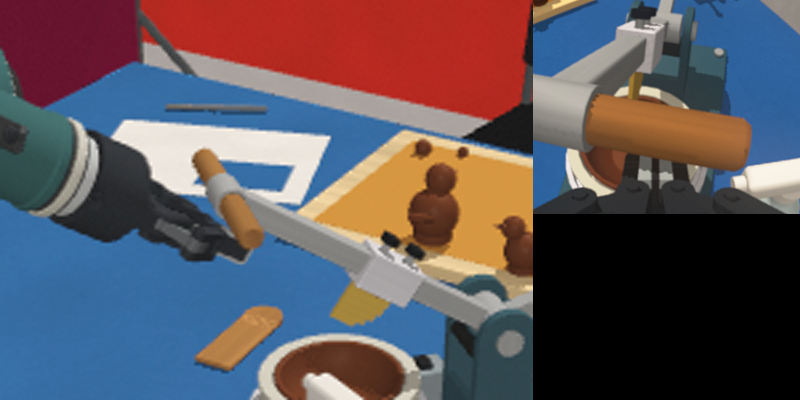

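The arm is at about 0.58 rad and still resting on the fingertips. Next I'll take it over the balance point.

>>> arm_command([
  [[4, 5, 10, 0, 0, 0, 0], [9, 10, 19, 0, 0, 0, 0], [14, 16, 29, 0, 0, 0, 0], [19, 22, 38, 0, 0, 0, 0], [25, 28, 47, 0, 0, 0, 0], [31, 34, 55, 0, 0, 0, 0], [37, 41, 63, 0, 0, 0, 0], [43, 48, 71, 0, 0, 0, 0], [45, 51, 74, 0, 0, 0, 0], [45, 51, 74, 0, 0, 0, 0], [45, 51, 74, 0, 0, 0, 0], [45, 51, 74, 0, 0, 0, 0]],
])

```text
time_s: 6.2
tcp_pos: [0.5637, -0.0006, 0.3647]
eef_rot: [0.768, 0.444, 0.399, -0.231]
force: [0.8, 0.3, 0.3]
opening: -0.0005
```

```bash
python3 st.py; python3 - <<'E'
from h import *
p=get_image('scene');w=get_image('wrist')
f=cv2.resize(p['frame'][70:245,180:413],(533,400),interpolation=2)
g=cv2.resize(w['frame'][40:380,80:560],(267,189))
c=np.zeros((400,800,3),np.uint8);c[:,:533]=f;c[:189,533:]=g
cv2.imwrite('pics/a5.png',c[:,:,::-1])
E
```

```text
6.2 tcp [ 0.5637 -0.0006  0.3647] x [0.287 0.497 0.819] z [ 0.408  0.71  -0.574] F [0.8 0.3 0.3] op -0.0005309070004145506 j [-0.54 -0.07  2.02  0.99  1.37 -0.33]
```

View pics/a5.png

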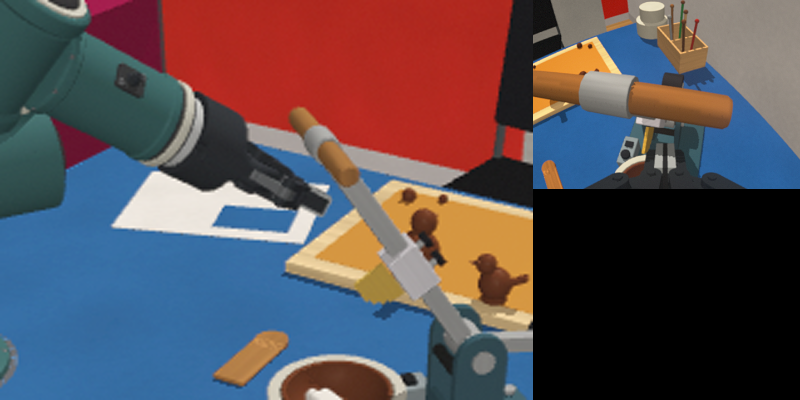

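The arm has lifted off the fingers and is swinging over by itself. I'll back away along the tool axis and wait.

>>> arm_command([
  [[-4, -7, 4, 0, 0, 0, 0], [-12, -21, 12, 0, 0, 0, 0], [-24, -42, 22, 0, 0, 0, 0], [-36, -63, 32, 0, 0, 0, 0], [-48, -84, 42, 0, 0, 0, 0], [-60, -105, 50, 0, 0, 0, 0], [-70, -120, 55, 0, 0, 0, 0], [-70, -120, 55, 0, 0, 0, 0], [-70, -120, 55, 0, 0, 0, 0], [-70, -120, 55, 0, 0, 0, 0], [-70, -120, 55, 0, 0, 0, 0], [-70, -120, 55, 0, 0, 0, 0]],
])

```text
time_s: 7.3
tcp_pos: [0.494, -0.1199, 0.4198]
eef_rot: [0.768, 0.444, 0.4, -0.232]
force: [0.1, -1.4, 0.8]
opening: -0.0003
```

>>> arm_command([
  [[0, 0, 0, 0, 0, 0, 0], [0, 0, 0, 0, 0, 0, 0], [0, 0, 0, 0, 0, 0, 0], [0, 0, 0, 0, 0, 0, 0], [0, 0, 0, 0, 0, 0, 0], [0, 0, 0, 0, 0, 0, 0], [0, 0, 0, 0, 0, 0, 0], [0, 0, 0, 0, 0, 0, 0], [0, 0, 0, 0, 0, 0, 0], [0, 0, 0, 0, 0, 0, 0], [0, 0, 0, 0, 0, 0, 0], [0, 0, 0, 0, 0, 0, 0]],
])

```text
time_s: 8.3
tcp_pos: [0.494, -0.1207, 0.4203]
eef_rot: [0.768, 0.444, 0.4, -0.231]
force: [-0.5, -0.1, -0.1]
opening: 0.0002
```

>>> arm_command([
  [[0, 0, 0, 0, 0, 0, 0], [0, 0, 0, 0, 0, 0, 0], [0, 0, 0, 0, 0, 0, 0], [0, 0, 0, 0, 0, 0, 0], [0, 0, 0, 0, 0, 0, 0], [0, 0, 0, 0, 0, 0, 0], [0, 0, 0, 0, 0, 0, 0], [0, 0, 0, 0, 0, 0, 0], [0, 0, 0, 0, 0, 0, 0], [0, 0, 0, 0, 0, 0, 0], [0, 0, 0, 0, 0, 0, 0], [0, 0, 0, 0, 0, 0, 0]],
])

```text
time_s: 9.3
tcp_pos: [0.494, -0.1207, 0.4203]
eef_rot: [0.768, 0.444, 0.4, -0.231]
force: [0.4, 0.2, -0.3]
opening: -0.0003
```

>>> arm_command([
  [[0, 0, 0, 0, 0, 0, 0], [0, 0, 0, 0, 0, 0, 0], [0, 0, 0, 0, 0, 0, 0], [0, 0, 0, 0, 0, 0, 0], [0, 0, 0, 0, 0, 0, 0], [0, 0, 0, 0, 0, 0, 0], [0, 0, 0, 0, 0, 0, 0], [0, 0, 0, 0, 0, 0, 0], [0, 0, 0, 0, 0, 0, 0], [0, 0, 0, 0, 0, 0, 0], [0, 0, 0, 0, 0, 0, 0], [0, 0, 0, 0, 0, 0, 0]],
])

```text
time_s: 10.3
tcp_pos: [0.494, -0.1207, 0.4203]
eef_rot: [0.768, 0.444, 0.4, -0.231]
force: [-0.2, 0.3, 0.2]
opening: 0.0003
```

```bash
python3 st.py; python3 - <<'E'
from h import *
p=get_image('scene');a=p['frame'].copy()
import time
for _ in range(8): q=get_image('scene')
print('diff',np.abs(a.astype(int)-q['frame']).max(), (np.abs(a.astype(int)-q['frame']).max(2)>40).sum())
o=cv2.imread('pics/scene0.png')
t=get_image('top');ot=cv2.imread('pics/top0.png')
for n in ['spray_bottle','slip_jar','brush','wood_rib','clay_bird','clay_chick','mould']:
    A=trace(q,n);B=trace(t,n);print(n,*[np.round(X[0]['centre']) if X else None for X in(A,B)])
cv2.imwrite('pics/a6.png',q['frame'][:,:,::-1])
E
```

```text
10.3 tcp [ 0.494  -0.1207  0.4203] x [0.287 0.497 0.819] z [ 0.409  0.71  -0.574] F [-0.2  0.3  0.2] op 0.0002931626344120759 j [-0.82 -0.08  1.93  0.9   1.64 -0.4 ]
diff 37 0
spray_bottle [328. 290.] [363. 204.]
slip_jar [238. 392.] [486. 212.]
brush [172. 365.] [470. 260.]
wood_rib [292. 223.] [253. 325.]
clay_bird [365. 180.] [137. 294.]
clay_chick [398. 192.] [144. 245.]
mould [327. 239.] [312. 242.]
```

View pics/a6.png

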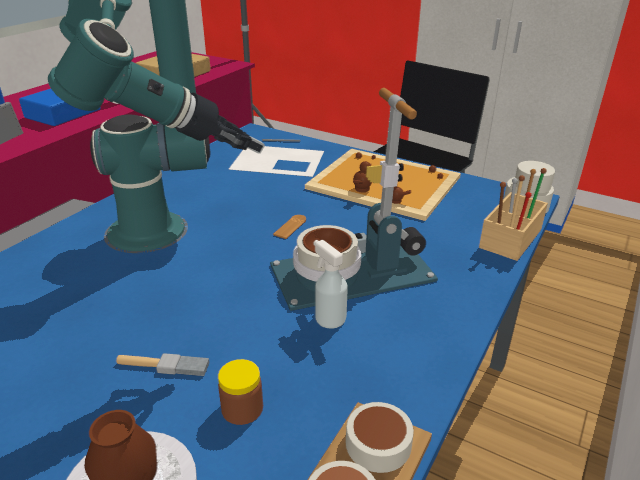

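The arm stands upright on its back stop, with the handle at (397,103), and pictures taken 0.4 s apart show no motion. Everything else is in place and the robot is clear.

```bash
python3 -c "
from cell import *
sign_off()"
```

```text
the job is handed in; nothing more can be done
```

The jolley arm is raised on its back stop and staying there by itself, and I handed the job in at about 11 s of the 45 s allowed. I pushed it up from under the right half of the T-handle with the shut fingertips. Past the balance point it left the fingers on its own, and I backed the robot away.

- **Push:** the measured tool force was at most about 6 N at the pauses between moves; I did not read it in between. My commanded path was about 0.5 rad/s, but I did not measure the joint's speed as it swung over.
- **Arm at rest:** the last pictures show it upright and unchanged over about 0.4 s. The joint angle itself is not reported, so this is from the pictures only.
- **Other things:** the spray bottle and slip jar came out within 3 pixels of where they were at the start. The brush, wood rib and both birds look unmoved by eye.
- **One disagreement:** the mould's detected centre moved, from (316,250) to (327,239) in the scene view and from (313,245) to (312,242) in the top view. I take this to be because the raised arm no longer hides part of it; by eye it sits unmoved and upright in its cup.

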